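# Catch carving blanks from a tipping chute

## Robot

A 6-joint arm with a two-finger parallel gripper is mounted at the origin on the work surface. World frame = base frame: x ahead of the robot, y to its left, z up, the work surface at z = 0. Lengths are in m, angles in rad, forces in N, time in s.
With the tool pointing down it reaches from about 0.225 to 0.875 m from the base axis. Payload 3.4 kg.
Tool frame: the origin (TCP) lies at the very end of the fingers, on their centre line; the grasp point (between the pads) lies 19 mm behind it (grip_depth is the distance from the TCP to the grasp point, in m); x points along the fingers, z is the direction in which the jaws open and shut, and the axes are right-handed (so a half turn about x gives the same grasp; the last joint's range is limited). The gripper opens to 85 mm and grips with 20 to 120 N. Pads are 22 mm wide; open, the fingers measure 114 mm over their backs; the gripper's body (76 mm by 85 mm) begins 54 mm behind the grasp point. The pads swing forward as they close: fully open they stand 13 mm farther back than shut.
Start: joints at [1.042, 0.276, 1.505, -0, 1.361, -0.121], TCP at [0.228, 0.528, 0.231] pointing down, gripper open.
Joint ranges: [-2.89, 2.89], [-0.75, 2.08], [0.22, 2.7], [-1.18, 4.32], [0.11, 2.71], [-2.7, 2.7]. Speed limits (rad/s): [2.57, 2.57, 3.14, 3.14, 3.14, 3.14].

## Interface

Orientations are given as a unit quaternion [w, x, y, z].
In Python, from rig import get_state, get_image, sign_off, grip_depth gives the robot as it stands. The module is installed in compiled form; this text tells all that it offers.
- The arm moves only by the tool arm_command, never from a script. Its argument "series" is a list of rows, each an object with "dp": the shift along the tool's x, y, z scaled (see below), a list of three; "angular": the turn, a rotation vector about the tool's x, y, z scaled (see below), a list of three; "gripper": the finger opening in mm, from 0 to 85.4. A call has exactly 8 rows; each row shifts and turns the pose as measured when the row begins, along the tool's axes as they then stand; what a row does not reach is not made up. The controller multiplies each number of a shift by 0.12 m and each number of a turn by 90 degrees. A row lasts 1/8 s, in which the tool goes at most 62.5 mm and 10.7 degrees, less where a joint would pass 70% of its speed; a pose out of reach is approached as far as the arm can. A call with a number of a shift or a turn outside -1 to 1 is refused whole. A call with a gripper value outside its range is refused whole. The fingers move at their own pace and stop on an object; "grip_force" is the grip in N (left out, the last holds). Time passes only in rows, so rows that do not move let the fingers close, or fill a call up. It gives the time, the measured TCP pose, the force and the opening at its end, in the units of the state.
- get_state(): the state, without advancing time (a new reading comes with each control period).
- get_image(name): name is "side" or "top" or "wrist"; returns a dict with "image" (400x640x3 uint8, blue, green, red), "depth" (400x640 float32, m along the optical axis (not along the pixel's ray), 0 where there is no reading), "mtx" (3x3 intrinsics, pixels), "k1" (the pictures are not rectified: a ray, as slopes to the right and down, at radius r is drawn at 1 + k1 r^2 times it, then the intrinsics apply), "view" (4x4, takes a point from world to camera coordinates); the wrist camera has in their place "mount" (4x4, takes a point from camera to tool coordinates, whose origin is the TCP and whose axes are the tool frame's). Camera axes: x right, y up, looking along -z (the intrinsics and any distortion apply to the point x, -y, -z); pixel columns grow to the right and rows downward; lengths in m; the calibration is good to about 2 mm. A picture is of the moment at which its call begins: read the wrist's pose just before it.
- sign_off(): hands the job in, once; it reports no verdict.
The state is a dict: "clock": time; "qpos": joint angles; "qd": joint speeds; "effort": joint torques, N m; "position": TCP position; "ee_rot": TCP orientation; "contact_force": force on the tool from outside, world axes, zero at the start; "moment": the same for the moment, N m; "width": finger opening in m.
Only numpy, scipy, OpenCV 4.12 (cv2) and the standard library are available. Lean on these libraries where they do the work, as an engineer would, in place of code of your own. Each camera call takes 0.05 s, during which the arm holds its last target. There are 200 camera calls.

## Task

Take the aluminium pan by its handle, hold it up under the lip of the tipping chute and use the pan to ease the chute's push bar back, right to its stop if need be but without ramming it, until all five wooden blanks have slid off into the pan. Then set the pan, with all five blanks in it, upright on the leather pad. Leave the mallet, the mug and the gouge where they are.

Things in the scene. Friction and masses are not known exactly. Their poses are not given: they have to be found in the camera images.
- stand: Fixed plywood stand of the tipping chute: base board 225 x 172 x 18 mm, two upright cheeks 12 mm thick, 156 mm apart over their outsides, 190 mm high in front. Origin on the bench straight under the swing bolts; z up, x from the front (where blanks leave) to the tail, y across. It reaches from x = -15 to +210 mm; in front of it the bench is free.
- pivot (a point): Middle of the bolt axis (along the stand's y) on which the trough swings; fixed, 170 mm above the bench. Trough: 74 mm wide inside, walls 46 mm, floor 10 mm below the bolts, open lip 45 mm in front of them, closed tail 175 mm behind. Level at rest, tail-heavy, it swings back by itself; firm stop at 40 degrees of tilt, where the lip is 28 mm in front of the bolts, 133 mm above the bench.
- bolt (a point): End of the +y bolt, by its wing nut. The wing nuts clamp the push bar (level rod 10 mm thick, 116 mm long, on two straps 97 mm under the bolts, turning with the trough). Its set differs: at rest the rod is 45 to 67 mm in front of the bolts, 84 to 100 mm above the bench, on the way 73 at the lowest; 60 to 66 mm of push along the stand's +x brings the stop. It takes 4 to 10 N; over 25 N is ramming.
- pan_mid (a point): Aluminium pan: round, open at the top, rim 128 mm in diameter, foot 104 mm, 55 mm high, wall 3 mm, floor 4 mm, about 110 g. This point is on its axis half-way up (27.5 mm above its underside); z up, the handle points along -x.
- pan_grip (a point): On the pan's straight wooden handle, near its middle, the place to grip: 105 mm from the pan's axis along its -x, 42 mm above the pan's underside. The handle is 16 mm wide (along the pan's y), 18 mm high and runs level from 63 to 163 mm from the pan's axis. Same axes as the pan. Grip it firmly: the pan hangs off it.
- pad: Brown leather pad lying fixed on the bench, 240 x 240 x 3 mm; origin at the centre of its underside, x and y along its edges.
- mallet_c (a point): Round wooden carver's mallet lying on the bench, 262 mm long, head 92 mm in diameter; this point is on its axis between head and handle, 46 mm above the bench; x points along it towards the head. Bystander.
- mug_c (a point): Black mug without handle, 74 mm in diameter, 105 mm high; this point is at its centre half-way up. Bystander.
- gouge_c (a point): Wood-handled gouge lying on the bench, 220 mm long, handle 24 mm wide; this point is near the middle of its length, 11 mm above the bench; x points along it towards the blade. Bystander.
- blank1_center (a point): Limewood carving blank, a plain block 36 x 24 x 24 mm with eased edges, 12 g, lying lengthwise in the trough; it begins to slide somewhere between 24 and 37 degrees of tilt, depending on the batch of wood; this point is its centre.
- blank2_center (a point): Another such blank; this point is its centre.
- blank3_center (a point): Another such blank; this point is its centre.
- blank4_center (a point): Another such blank; this point is its centre.
- blank5_center (a point): Another such blank; this point is its centre.
There are look-alikes about, which are no part of the job. What is meant by the part that bears pan_mid is not blue, and is the larger of those in its own colour.

How it is judged:
By the outcome, as a careful person would: the job done as asked, in the order asked, and still so for the second after the job is handed in, with the robot touching nothing.
It also fails if it takes over 69 s, if anything falls off the work surface, if the arm or the gripper's body presses on something with over 40 N, if the wrist force passes 120 N, or if a joint passes its speed limit or range.

## Working session

There is one attempt and no reset: what is moved stays moved. The work goes in short steps, Python scripts to look and compute and a tool call to move; the robot and the scene stay as the last step left them, time stands still between calls to the robot, and variables do not carry over. Pictures are saved under pics/ and viewed, about 8 in all and at most 12, crops included, and the job is handed in when it is done.

Besides the shell and the picture viewer there is one more tool, called by a JSON object that holds its "op" and its "data", one argument or row to a line. arm_command: Moves the arm, as the interface text tells. Its arguments: {"type":"object","properties":{"series":{"type":"array","items":{"type":"object","properties":{"dp":{"type":"array","items":{"type":"number"}},"angular":{"type":"array","items":{"type":"number"}},"gripper":{"type":"number"}}}},"grip_force":{"type":"number"}},"required":["series"]}

```bash
mkdir -p pics
cat > h.py <<'E'
import numpy as np, cv2
from rig import get_state, get_image, grip_depth
from scipy.spatial.transform import Rotation as R
def pose():
    s=get_state(); q=s['ee_rot']; T=np.eye(4)
    T[:3,:3]=R.from_quat([q[1],q[2],q[3],q[0]]).as_matrix(); T[:3,3]=s['position']; return T
def grab(n,f=None):
    T=pose(); d=get_image(n)
    d['c2w']=T@np.array(d['mount']) if 'mount' in d else np.linalg.inv(np.array(d['view']))
    if f: cv2.imwrite('pics/'+f,d['image'])
    return d
def ray(d,px):
    px=np.atleast_2d(np.array(px,float)); K=np.array(d['mtx'])
    p=cv2.undistortPoints(px[:,None],K,np.array([float(d['k1']),0,0,0]))[:,0] if d['k1'] else (px-K[:2,2])/[K[0,0],K[1,1]]
    v=np.c_[p[:,0],-p[:,1],-np.ones(len(p))]
    return d['c2w'][:3,3], v@d['c2w'][:3,:3].T   # unit depth
def onz(d,px,z):
    o,v=ray(d,px); return o+v*((z-o[2])/v[:,2])[:,None]
def dep(d,px):
    o,v=ray(d,px); px=np.atleast_2d(px).astype(int); return o+v*d['depth'][px[:,1],px[:,0]][:,None]
def cross(d1,p1,d2,p2):
    o1,v1=ray(d1,p1);o2,v2=ray(d2,p2)
    t=np.linalg.lstsq(np.c_[v1[0],-v2[0]],o2-o1,rcond=None)[0]
    a=o1+t[0]*v1[0];b=o2+t[1]*v2[0]; return (a+b)/2,np.linalg.norm(a-b)
E
python3 - <<'E'
from h import *
s=get_state();print(s);print(grip_depth)
for n in('top','side','wrist'):
    d=grab(n,n+'0.png');print(n,d['k1'],np.array(d['mtx']).round(1).tolist(),d['c2w'].round(3).tolist())
    np.save(n+'0.npy',d,allow_pickle=True)
a=[cv2.imread(f'pics/{n}0.png') for n in('top','side')]
E
```

```text
{'clock': 0.0, 'qpos': array([ 1.04199315e+00,  2.76571315e-01,  1.50614662e+00,  2.80547538e-06,
        1.36067711e+00, -1.21035035e-01]), 'qd': array([-2.50877071e-04, -5.60393753e-04,  1.15825443e-04,  1.34548572e-03,
       -7.30635668e-05,  6.74590833e-04]), 'effort': array([ 3.23073473e-03, -4.16772366e+01, -2.45812923e+01,  2.42092965e-04,
        1.08660504e-02, -1.35759939e-05]), 'position': array([0.22777631, 0.52738455, 0.23044783]), 'ee_rot': array([ 0.59030958, -0.38868851,  0.59145218,  0.3881239 ]), 'contact_force': array([-0.12403504,  0.5934372 , -0.61551949]), 'moment': array([0.02230464, 0.02177717, 0.03731287]), 'width': 0.08534263026858242}
0.0187
top -0.07197378591271059 [[425.7, 0.0, 319.7], [0.0, 425.7, 197.1], [0.0, 0.0, 1.0]] [[-0.017, 0.997, -0.081, 0.447], [-1.0, -0.016, 0.006, -0.003], [0.005, 0.081, 0.997, 1.172], [0.0, 0.0, 0.0, 1.0]]
side -0.08313532382551907 [[387.9, 0.0, 320.0], [0.0, 387.9, 197.4], [0.0, 0.0, 1.0]] [[0.972, 0.17, -0.161, 0.334], [-0.234, 0.75, -0.618, -0.722], [0.016, 0.639, 0.769, 0.995], [0.0, 0.0, 0.0, 1.0]]
wrist -0.03435125095694044 [[289.0, 0.0, 318.8], [0.0, 289.0, 199.8], [0.0, 0.0, 1.0]] [[0.397, -0.88, -0.26, 0.161], [0.918, 0.38, 0.115, 0.556], [-0.002, -0.285, 0.959, 0.373], [0.0, 0.0, 0.0, 1.0]]
```

View pics/top0.png

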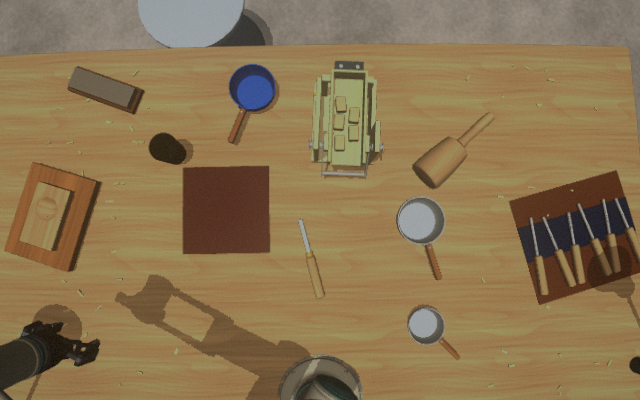

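View pics/side0.png

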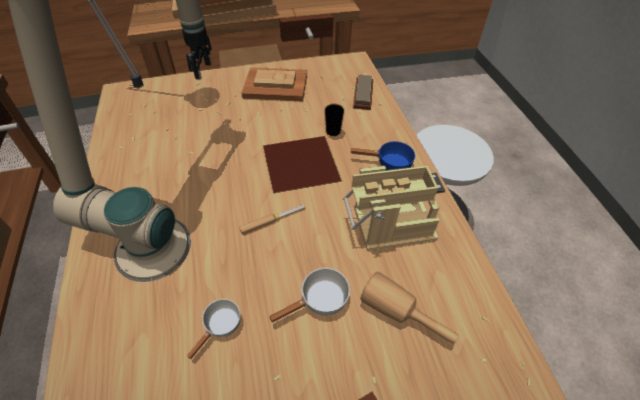

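Top view: up is world +x. The pan candidates are blue at (252,88), large grey at (421,220) and small grey at (426,326). The large grey one fits, as it isn't blue and is the larger of the grey pair. The chute is at (345,120) with its push bar at (345,175), facing the robot. Next I'll make one confirming crop and take the measurements.

Run:
```python
from h import *
d=np.load('top0.npy',allow_pickle=True).item(); s=np.load('side0.npy',allow_pickle=True).item()
a=cv2.resize(d['image'][50:370,290:480],None,fx=2,fy=2,interpolation=3)[:600]
b=cv2.resize(s['image'][150:360,170:460],None,fx=1.4,fy=1.4,interpolation=3)
c=np.zeros((600,a.shape[1]+b.shape[1],3),np.uint8);c[:,:a.shape[1]]=a;c[:b.shape[0],a.shape[1]:]=b
cv2.imwrite('pics/crop1.png',c);print(c.shape)
for n,x in(('top',d),('side',s)):
    hsv=cv2.cvtColor(x['image'],cv2.COLOR_BGR2HSV)
    m=cv2.morphologyEx(((hsv[...,1]<50)&(hsv[...,2]>100)).astype(np.uint8),cv2.MORPH_OPEN,np.ones((3,3)))
    for k in cv2.findContours(m,0,2)[0]:
        if 300<cv2.contourArea(k)<6000:
            e=cv2.fitEllipse(k);(u,v)=e[0]
            if v<150 or v>370 or u<150:continue
            print(n,'grey',np.round(e[0],1),np.round(e[1],1),cv2.contourArea(k))
            if n=='top':
                p=k[:,0].astype(float);q=onz(x,p,.055);c0,r=cv2.minEnclosingCircle(q[:,:2].astype(np.float32));print('  onz .055',c0,r)
    # pad
    m=((hsv[...,2]<95)&(hsv[...,1]>90)&((hsv[...,0]<12)|(hsv[...,0]>170))).astype(np.uint8)
    for k in cv2.findContours(m,0,2)[0]:
        if cv2.contourArea(k)>2500:
            r=cv2.minAreaRect(k); 
            if n=='top':
                bx=onz(x,cv2.boxPoints(r),.003);print('pad?',np.round(r[0]),bx[:,:2].round(3).tolist(),bx.mean(0).round(4))
            else: 
                M=cv2.moments(k);print('pad side',onz(x,[(M['m10']/M['m00'],M['m01']/M['m00'])],.003))
# depth profile of pan & chute in world
P=lambda x,u,v:dep(x,[(u,v)])[0].round(3)
for u,v in[(421,220),(401,220),(435,270),(345,175),(330,175),(360,175),(348,65),(380,148),(311,146),(226,210),(348,150)]:print('top',u,v,P(d,u,v))
```

```text
(600, 786, 3)
top grey [423.1 322.8] [27.7 30. ] 649.0
  onz .055 (0.2058182805776596, -0.27199530601501465) 0.041497405618429184
top grey [416.6 219.9] [38.2 40.2] 1182.0
  onz .055 (0.4725781977176666, -0.2641417980194092) 0.05535797402262688
pad? [226. 210.] [[0.635, 0.369], [0.631, 0.131], [0.391, 0.133], [0.394, 0.367]] [0.5127 0.2503 0.003 ]
side grey [223.3 317.1] [29.3 38.6] 855.5
side grey [326.4 290.3] [43.7 45.6] 1511.5
pad side [[0.50937855 0.24243268 0.003     ]]
top 421 220 [ 0.474 -0.289  0.001]
top 401 220 [ 0.475 -0.233  0.006]
top 435 270 [ 0.341 -0.31   0.052]
top 345 175 [ 0.59  -0.075  0.096]
top 330 175 [ 0.591 -0.037  0.088]
top 360 175 [ 0.589 -0.114  0.095]
top 348 65 [ 0.848 -0.083  0.178]
top 380 148 [ 0.642 -0.155  0.177]
top 311 146 [0.65  0.009 0.174]
top 226 210 [ 0.511  0.25  -0.004]
top 348 150 [ 0.642 -0.08   0.16 ]
```

View pics/crop1.png

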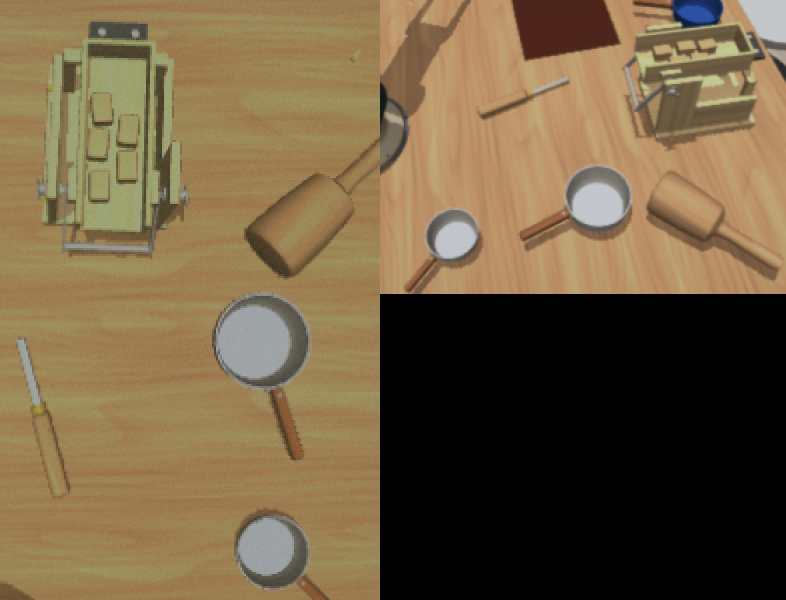

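The crop confirms the large grey pan: rim centre about (421,220) in the top view, handle to (438,278). The small one at (426,326) is the look-alike. The bar's rod ends are near (321,173) and (366,175), and the bolts near (312,144) and (381,147).

```bash
cat >> h.py <<'E'
def rel(T,p,Rt=None):
    """rows: dp units & angular units from pose T to position p / rotation Rt"""
    d=T[:3,:3].T@(np.array(p)-T[:3,3])
    w=R.from_matrix(T[:3,:3].T@Rt).as_rotvec() if Rt is not None else np.zeros(3)
    return d/.12, w/(np.pi/2)
def down(yaw):
    """tool x down, jaw axis z horizontal perpendicular to handle direction yaw"""
    z=np.array([-np.sin(yaw),np.cos(yaw),0]);x=np.array([0,0,-1.]);return np.c_[x,np.cross(z,x),z]
E
python3 - <<'E'
from h import *
d=np.load('top0.npy',allow_pickle=True).item(); s=np.load('side0.npy',allow_pickle=True).item()
c=onz(d,[(421.2,220.5)],.055)[0];r=onz(d,[(397.5,220.5),(445,220.5)],.055)
print('pan',c,r[:,1])
h=onz(d,[(428.5,246),(438.5,278.5)],.051);v=h[0]-h[1];print('handle',h,np.degrees(np.arctan2(v[1],v[0])),'axis->end',np.degrees(np.arctan2(*(c-h[1])[[1,0]])))
B=onz(d,[(312.5,144),(381.5,147.5)],.17);w=B[0]-B[1];print('bolts',B,B.mean(0),'yaw',np.degrees(np.arctan2(-w[0],w[1])))
Rr=onz(d,[(321.5,173.5),(366.5,175.5)],.092);w=Rr[0]-Rr[1];print('rod',Rr,Rr.mean(0),np.degrees(np.arctan2(-w[0],w[1])))
# side view of rod & pan & handle: crop scale1.4 off (170,150), x0 380
f=lambda u,v:((u-380)/1.4+170,v/1.4+150)
for n,a,b in(('pan rim',(421.2,220.5),f(598,195)),('rodL',(321.5,173.5),f(627,66)),('rodR',(366.5,175.5),f(641,109)),('boltR',(381.5,147.5),f(673,91)),('handle end',(438.5,278.5),f(524,235))):
    print(n,cross(d,[a],s,[b]))
T=pose();print(T.round(3))
for y in(15,15+180):
  print(y,rel(T,[c[0],c[1],.25],down(np.radians(y))))
E
```

```text
pan [ 0.47138465 -0.2765825   0.055     ] [-0.21372734 -0.34011155]
handle [[ 0.40396291 -0.29476314  0.051     ]
 [ 0.31835536 -0.31862615  0.051     ]] 15.575751773498473 axis->end 15.362537048483563
bolts [[ 0.65572705  0.00563619  0.17      ]
 [ 0.64484013 -0.15922514  0.17      ]] [ 0.65028359 -0.07679447  0.17      ] yaw -3.778145814677383
rod [[ 0.59505484 -0.01553798  0.092     ]
 [ 0.58810579 -0.13064632  0.092     ]] [ 0.59158031 -0.07309215  0.092     ] -3.4547327281870066
pan rim (array([ 0.47172856, -0.27673531,  0.05463405]), np.float64(0.0006819373806669179))
rodL (array([ 0.59749201, -0.01608172,  0.09610963]), np.float64(0.006062786183158291))
rodR (array([ 0.59225015, -0.13120169,  0.09608065]), np.float64(0.009475182108038134))
boltR (array([ 0.64424721, -0.15834916,  0.17677671]), np.float64(0.0015002007942300998))
handle end (array([ 0.32046154, -0.32000528,  0.04721281]), np.float64(0.005102752226391405))
[[-0.001 -0.918  0.397  0.228]
 [-0.001  0.397  0.918  0.527]
 [-1.     0.    -0.001  0.231]
 [ 0.     0.     0.     1.   ]]
15 (array([-0.15466163, -4.52042353, -5.34643958]), array([-4.26290073e-01, -8.09955684e-04, -3.93091779e-04]))
195 (array([-0.15466163, -4.52042353, -5.34643958]), array([ 1.57370954e+00, -5.04863947e-04,  1.04025941e-03]))
```

```bash
cat >> h.py <<'E'
def plan(p,yaw=None,n=8,T=None):
    """n equal rows to TCP p, tool down with jaw yaw (deg)"""
    T=pose() if T is None else T
    R0=R.from_matrix(T[:3,:3]); w=(R0.inv()*R.from_matrix(down(np.radians(yaw)))).as_rotvec() if yaw is not None else np.zeros(3)
    st=(np.array(p)-T[:3,3])/n
    print('step mm',np.round(np.linalg.norm(st)*1e3,1),'deg',np.degrees(np.linalg.norm(w))/n)
    for i in range(n):
        Ri=(R0*R.from_rotvec(w*i/n)).as_matrix()
        print((Ri.T@st/.12).round(2).tolist(),(w/n/(np.pi/2)).round(3).tolist())
E
python3 -c "
from h import *
plan([.3702,-.3045,.20],195.4,16)"
```

```text
step mm 52.8 deg 8.827118555231651
[0.02, -0.24, -0.37] [0.098, -0.0, 0.0]
[0.02, -0.29, -0.33] [0.098, -0.0, 0.0]
[0.02, -0.34, -0.28] [0.098, -0.0, 0.0]
[0.02, -0.38, -0.22] [0.098, -0.0, 0.0]
[0.02, -0.41, -0.16] [0.098, -0.0, 0.0]
[0.02, -0.43, -0.1] [0.098, -0.0, 0.0]
[0.02, -0.44, -0.03] [0.098, -0.0, 0.0]
[0.02, -0.44, 0.04] [0.098, -0.0, 0.0]
[0.02, -0.43, 0.1] [0.098, -0.0, 0.0]
[0.02, -0.41, 0.17] [0.098, -0.0, 0.0]
[0.02, -0.38, 0.23] [0.098, -0.0, 0.0]
[0.02, -0.34, 0.28] [0.098, -0.0, 0.0]
[0.02, -0.29, 0.33] [0.098, -0.0, 0.0]
[0.02, -0.23, 0.37] [0.098, -0.0, 0.0]
[0.02, -0.17, 0.4] [0.098, -0.0, 0.0]
[0.02, -0.11, 0.43] [0.098, -0.0, 0.0]
```

{"op": "arm_command", "data": {
  "series": [
    {"dp": [0, -0.24, -0.37], "angular": [0.098, 0, 0], "gripper": 85},
    {"dp": [0, -0.29, -0.33], "angular": [0.098, 0, 0], "gripper": 85},
    {"dp": [0, -0.34, -0.28], "angular": [0.098, 0, 0], "gripper": 85},
    {"dp": [0, -0.38, -0.22], "angular": [0.098, 0, 0], "gripper": 85},
    {"dp": [0, -0.41, -0.16], "angular": [0.098, 0, 0], "gripper": 85},
    {"dp": [0, -0.43, -0.1], "angular": [0.098, 0, 0], "gripper": 85},
    {"dp": [0, -0.44, -0.03], "angular": [0.098, 0, 0], "gripper": 85},
    {"dp": [0, -0.44, 0.04], "angular": [0.098, 0, 0], "gripper": 85}
  ]
}}

```text
clock: 1.15
position: [0.2938, 0.1007, 0.2291]
ee_rot: [0.707, 0.034, 0.705, -0.036]
contact_force: [0.6, -0.6, -0.7]
width: 0.0852
```

```bash
python3 -c "
from h import *
print(pose().round(3),get_state()['qpos'])
plan([.3702,-.3045,.20],195.4,8)
plan([.3702,-.3045,.20],195.4,10)"
```

```text
[[ 0.002  0.099  0.995  0.294]
 [-0.003  0.995 -0.099  0.101]
 [-1.    -0.003  0.003  0.229]
 [ 0.     0.     0.     1.   ]] [ 0.10905396 -0.14191513  1.97261845 -0.00361788  1.30904642  0.20938748]
step mm 51.7 deg 8.613136885942433
[0.03, -0.41, 0.12] [0.096, 0.0, 0.0]
[0.03, -0.39, 0.18] [0.096, 0.0, 0.0]
[0.03, -0.36, 0.24] [0.096, 0.0, 0.0]
[0.03, -0.32, 0.29] [0.096, 0.0, 0.0]
[0.03, -0.27, 0.33] [0.096, 0.0, 0.0]
[0.03, -0.22, 0.37] [0.096, 0.0, 0.0]
[0.03, -0.16, 0.4] [0.096, 0.0, 0.0]
[0.03, -0.1, 0.42] [0.096, 0.0, 0.0]
step mm 41.3 deg 6.890509508753946
[0.03, -0.33, 0.1] [0.077, 0.0, 0.0]
[0.03, -0.32, 0.14] [0.077, 0.0, 0.0]
[0.03, -0.3, 0.17] [0.077, 0.0, 0.0]
[0.03, -0.27, 0.21] [0.077, 0.0, 0.0]
[0.03, -0.25, 0.24] [0.077, 0.0, 0.0]
[0.02, -0.22, 0.27] [0.077, 0.0, 0.0]
[0.02, -0.18, 0.29] [0.077, 0.0, 0.0]
[0.02, -0.15, 0.31] [0.077, 0.0, 0.0]
[0.02, -0.11, 0.33] [0.077, 0.0, 0.0]
[0.02, -0.07, 0.34] [0.077, 0.0, 0.0]
```

{"op": "arm_command", "data": {
  "series": [
    {"dp": [0.03, -0.41, 0.12], "angular": [0.096, 0, 0], "gripper": 60},
    {"dp": [0.03, -0.39, 0.18], "angular": [0.096, 0, 0], "gripper": 60},
    {"dp": [0.03, -0.36, 0.24], "angular": [0.096, 0, 0], "gripper": 60},
    {"dp": [0.03, -0.32, 0.29], "angular": [0.096, 0, 0], "gripper": 60},
    {"dp": [0.03, -0.27, 0.33], "angular": [0.096, 0, 0], "gripper": 60},
    {"dp": [0.03, -0.22, 0.37], "angular": [0.096, 0, 0], "gripper": 60},
    {"dp": [0.03, -0.16, 0.4], "angular": [0.096, 0, 0], "gripper": 60},
    {"dp": [0.03, -0.1, 0.42], "angular": [0.096, 0, 0], "gripper": 60}
  ]
}}

```text
clock: 2.15
position: [0.3607, -0.3203, 0.2017]
ee_rot: [0.555, 0.444, 0.549, -0.441]
contact_force: [0.3, -0.1, 1.1]
width: 0.06
```

```bash
python3 -c "
from h import *
print(pose().round(3),get_state()['qpos'])
d=grab('wrist','w1.png');np.save('w1.npy',d,allow_pickle=True)
print(d['c2w'].round(3))"
```

```text
[[ 0.009  0.976  0.217  0.361]
 [-0.002  0.217 -0.976 -0.32 ]
 [-1.     0.008  0.004  0.202]
 [ 0.     0.     0.     1.   ]] [-0.87484085  0.15174451  1.74775192  0.00583267  1.23432707  0.47490964]
[[ 0.217  0.938  0.27   0.43 ]
 [-0.976  0.207  0.065 -0.305]
 [ 0.004 -0.278  0.961  0.345]
 [ 0.     0.     0.     1.   ]]
```

View pics/w1.png

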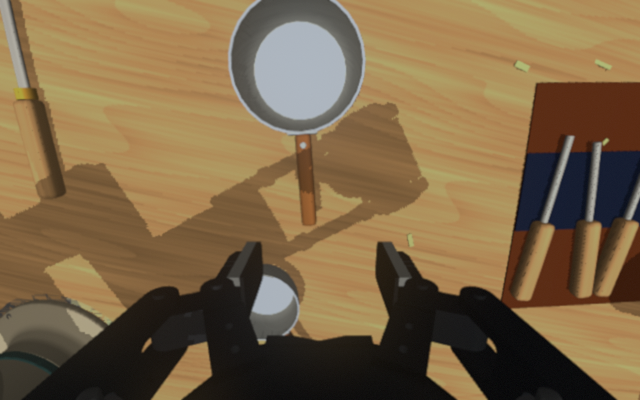

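The wrist view shows the large pan at (297,65), its handle running from (303,136) to (309,225), and the small look-alike at (265,300) well clear of it.

```bash
python3 -c "
from h import *
w=np.load('w1.npy',allow_pickle=True).item();t=np.load('top0.npy',allow_pickle=True).item()
hsv=cv2.cvtColor(w['image'],cv2.COLOR_BGR2HSV)
print(hsv[180,285:330:3].tolist())
m=((hsv[...,1]>140)&(hsv[...,2]<150)&(hsv[...,2]>50)).astype(np.uint8);m[:134]=0;m[228:]=0;m[:,:285]=0;m[:,330:]=0
k=max(cv2.findContours(cv2.morphologyEx(m,2,np.ones((3,3))),0,2)[0],key=cv2.contourArea)
r=cv2.minAreaRect(k);b=cv2.boxPoints(r);print(r)
q=onz(w,b,.051);print(q.round(4))
for a in (k[:,0],):
  Q=onz(w,a.astype(float),.051)[:,:2].astype(np.float32);rr=cv2.minAreaRect(Q);print(rr);vx=cv2.fitLine(Q,2,0,.01,.01).ravel();print(vx,np.degrees(np.arctan2(vx[1],vx[0])))
e1=np.array([309,225]);print(cross(w,[(309,225)],t,[(438.8,279)]), cross(w,[(303.5,137)],t,[(428.5,246)]))
print('depth z handle',dep(w,[(305,170),(306,190),(307,205)]))
"
```

```text
[[20, 118, 173], [19, 121, 173], [19, 122, 173], [18, 125, 173], [18, 126, 164], [14, 160, 89], [14, 162, 99], [14, 162, 104], [13, 166, 106], [14, 156, 88], [16, 132, 126], [16, 134, 129], [16, 132, 129], [16, 131, 127], [16, 132, 126]]
((305.7882080078125, 180.74703979492188), (89.04464721679688, 14.955818176269531), 85.60128784179688)
[[ 0.4058 -0.2868  0.051 ]
 [ 0.4101 -0.3011  0.051 ]
 [ 0.3193 -0.3281  0.051 ]
 [ 0.3145 -0.3125  0.051 ]]
((0.3623983860015869, -0.30700626969337463), (0.09470057487487793, 0.01589096710085869), 16.541912078857422)
[ 0.9707008   0.24029131  0.36001658 -0.3086176 ] 13.903734
(array([ 0.31671715, -0.31995511,  0.04967679]), np.float64(0.0004916290133512953)) (array([ 0.40556393, -0.29533425,  0.04782657]), np.float64(0.003471477609797733))
depth z handle [[ 0.37514347 -0.30349307  0.05047846]
 [ 0.35459668 -0.30885813  0.05057142]
 [ 0.33867016 -0.3132811   0.05049004]]
```

```bash
python3 -c "
from h import *
plan([.3702,-.3048,.08],195.4,3)
plan([.3702,-.3048,.023],195.4,8)"
```

```text
step mm 41.2 deg 1.0847967924341992
[0.34, 0.03, -0.06] [-0.012, 0.003, -0.002]
[0.34, 0.03, -0.06] [-0.012, 0.003, -0.002]
[0.34, 0.04, -0.06] [-0.012, 0.003, -0.002]
step mm 22.5 deg 0.4067987971628247
[0.19, 0.01, -0.02] [-0.004, 0.001, -0.001]
[0.19, 0.01, -0.02] [-0.004, 0.001, -0.001]
[0.19, 0.01, -0.02] [-0.004, 0.001, -0.001]
[0.19, 0.01, -0.02] [-0.004, 0.001, -0.001]
[0.19, 0.01, -0.02] [-0.004, 0.001, -0.001]
[0.19, 0.01, -0.02] [-0.004, 0.001, -0.001]
[0.19, 0.01, -0.02] [-0.004, 0.001, -0.001]
[0.19, 0.01, -0.02] [-0.004, 0.001, -0.001]
```

{"op": "arm_command", "data": {
  "series": [
    {"dp": [0.34, 0.03, -0.06], "angular": [-0.012, 0.003, -0.002], "gripper": 60},
    {"dp": [0.34, 0.03, -0.06], "angular": [-0.012, 0.003, -0.002], "gripper": 60},
    {"dp": [0.34, 0.04, -0.06], "angular": [-0.012, 0.003, -0.002], "gripper": 60},
    {"dp": [0.12, 0, 0], "angular": [0, 0, 0], "gripper": 60},
    {"dp": [0.12, 0, 0], "angular": [0, 0, 0], "gripper": 60},
    {"dp": [0.1, 0, 0], "angular": [0, 0, 0], "gripper": 60},
    {"dp": [0.06, 0, 0], "angular": [0, 0, 0], "gripper": 60},
    {"dp": [0, 0, 0], "angular": [0, 0, 0], "gripper": 60}
  ]
}}

```text
clock: 3.2
position: [0.3699, -0.3068, 0.0245]
ee_rot: [0.562, 0.427, 0.564, -0.428]
contact_force: [0.1, -0.5, 0.0]
width: 0.0598
```

```bash
python3 -c "
from h import *
print(pose().round(4))
plan([.3702,-.3048,.023],195.4,2)"
```

```text
[[-2.800e-03  9.634e-01  2.682e-01  3.699e-01]
 [ 9.000e-04  2.682e-01 -9.634e-01 -3.068e-01]
 [-1.000e+00 -2.500e-03 -1.600e-03  2.450e-02]
 [ 0.000e+00  0.000e+00  0.000e+00  1.000e+00]]
step mm 1.3 deg 0.11615964519744998
[0.01, 0.0, -0.01] [0.001, -0.001, 0.001]
[0.01, 0.0, -0.01] [0.001, -0.001, 0.001]
```

{"op": "arm_command", "data": {
  "grip_force": 110,
  "series": [
    {"dp": [0.01, 0, -0.01], "angular": [0, 0, 0], "gripper": 60},
    {"dp": [0, 0, 0], "angular": [0, 0, 0], "gripper": 5},
    {"dp": [0, 0, 0], "angular": [0, 0, 0], "gripper": 5},
    {"dp": [0, 0, 0], "angular": [0, 0, 0], "gripper": 5},
    {"dp": [0, 0, 0], "angular": [0, 0, 0], "gripper": 5},
    {"dp": [0, 0, 0], "angular": [0, 0, 0], "gripper": 5},
    {"dp": [0, 0, 0], "angular": [0, 0, 0], "gripper": 5},
    {"dp": [0, 0, 0], "angular": [0, 0, 0], "gripper": 5}
  ]
}}

```text
clock: 4.2
position: [0.3706, -0.3066, 0.0249]
ee_rot: [0.563, 0.427, 0.563, -0.428]
contact_force: [0.0, 0.1, 0.1]
width: 0.014
```

{"op": "arm_command", "data": {
  "series": [
    {"dp": [-0.06, 0, 0], "angular": [0, 0, 0], "gripper": 5},
    {"dp": [-0.1, 0, 0], "angular": [0, 0, 0], "gripper": 5},
    {"dp": [-0.12, 0, 0], "angular": [0, 0, 0], "gripper": 5},
    {"dp": [-0.12, 0, 0], "angular": [0, 0, 0], "gripper": 5},
    {"dp": [-0.1, 0, 0], "angular": [0, 0, 0], "gripper": 5},
    {"dp": [0, 0, 0], "angular": [0, 0, 0], "gripper": 5},
    {"dp": [0, 0, 0], "angular": [0, 0, 0], "gripper": 5},
    {"dp": [0, 0, 0], "angular": [0, 0, 0], "gripper": 5}
  ]
}}

```text
clock: 5.2
position: [0.37, -0.3062, 0.0892]
ee_rot: [0.563, 0.427, 0.563, -0.428]
contact_force: [0.2, 0.4, -0.4]
width: 0.014
```

```bash
python3 -c "
from h import *
s=get_state();print(pose().round(4),s['width'],s['contact_force'],s['moment'])
w=grab('wrist','w2.png');np.save('w2.npy',w,allow_pickle=True)
d=grab('side','s2.png');np.save('s2.npy',d,allow_pickle=True)
np.save('t2.npy',grab('top'),allow_pickle=True)
cv2.imwrite('pics/c2.png',np.hstack([cv2.resize(w['image'],(480,300)),cv2.resize(d['image'][150:350,230:440],None,fx=1.5,fy=1.5)]))"
```

```text
[[-7.000e-04  9.632e-01  2.686e-01  3.700e-01]
 [-2.300e-03  2.686e-01 -9.632e-01 -3.062e-01]
 [-1.000e+00 -1.300e-03  2.000e-03  8.920e-02]
 [ 0.000e+00  0.000e+00  0.000e+00  1.000e+00]] 0.014004351579989657 [ 0.17903025  0.4124198  -0.36340721] [0.00047067 0.07925679 0.02482552]
```

View pics/c2.png

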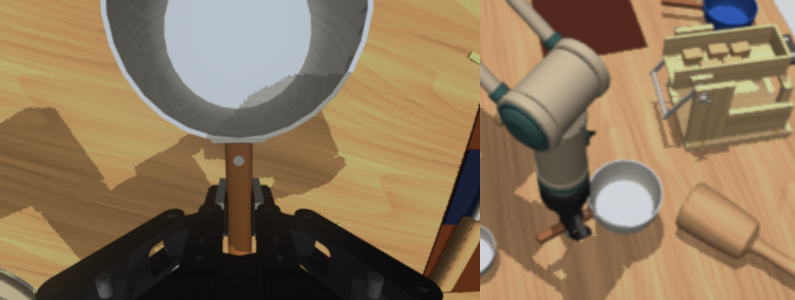

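```bash
cat > m.py <<'E'
from h import *
def pan(w,T):
    hsv=cv2.cvtColor(w['image'],cv2.COLOR_BGR2HSV)
    u,v=np.meshgrid(np.arange(230,400,4),np.arange(20,130,4));u=u.ravel();v=v.ravel()
    P=dep(w,np.c_[u,v]);ok=(w['depth'][v,u]>0)
    P=P[ok];z=np.median(P[:,2]);P=P[abs(P[:,2]-z)<.006]
    A=np.c_[P[:,:2]-P[:,:2].mean(0),np.ones(len(P))];c=np.linalg.lstsq(A,P[:,2],rcond=None)[0]
    yx=T[:3,1];print('floor z at',P[:,:2].mean(0).round(3),c[2].round(4),'slope fwd deg',np.degrees(c[:2]@yx[:2]).round(2),'lateral',np.degrees(c[:2]@T[:2,2]).round(2))
if __name__=='__main__':
    w=np.load('w2.npy',allow_pickle=True).item();T=pose();pan(w,T)
    t=np.load('t2.npy',allow_pickle=True).item()
    hsv=cv2.cvtColor(t['image'],cv2.COLOR_BGR2HSV)
    D=dep(t,np.array([(u,v) for v in range(170,290) for u in range(380,470)]))
    # rim points: height 0.105..0.13 (expected rim z ~.12)
    Q=D[(D[:,2]>.112)&(D[:,2]<.128)];print(len(Q),Q.min(0),Q.max(0))
    # wrist rim points near handle & sides
    for p in [(312,183),(143,60),(492,60)]:
        b=[dep(w,[(p[0]+i,p[1]+j)])[0] for i in range(-6,7) for j in range(-6,7)];b=np.array(b);print(p,b[np.argmax(b[:,2])].round(4))
E
python3 m.py
```

```text
floor z at [ 0.459 -0.28 ] 0.0681 slope fwd deg -0.9 lateral 0.17
339 [ 0.31691834 -0.339986    0.11202572] [ 0.53379034 -0.21522823  0.12379319]
(312, 183) [ 0.4397 -0.2867  0.2317]
(143, 60) [ 0.4418 -0.2233  0.1208]
(492, 60) [ 0.4397 -0.2867  0.2317]
```

```bash
python3 -c "
from h import *
T=pose();T[0,3]-=.03
plan([.3755,-.0597,.085],176.4,6,T)"
```

```text
step mm 41.5 deg 3.196608850485775
[0.0, 0.14, -0.32] [0.036, 0.0, 0.0]
[0.01, 0.12, -0.32] [0.036, 0.0, 0.0]
[0.01, 0.1, -0.33] [0.036, 0.0, 0.0]
[0.01, 0.08, -0.34] [0.036, 0.0, 0.0]
[0.01, 0.07, -0.34] [0.036, 0.0, 0.0]
[0.01, 0.05, -0.34] [0.036, 0.0, 0.0]
```

{"op": "arm_command", "data": {
  "series": [
    {"dp": [0, -0.12, -0.05], "angular": [0, 0, 0], "gripper": 5},
    {"dp": [0, -0.1, -0.15], "angular": [0.02, 0, 0], "gripper": 5},
    {"dp": [0, 0.06, -0.25], "angular": [0.036, 0, 0], "gripper": 5},
    {"dp": [0.01, 0.1, -0.3], "angular": [0.036, 0, 0], "gripper": 5},
    {"dp": [0.01, 0.1, -0.33], "angular": [0.036, 0, 0], "gripper": 5},
    {"dp": [0.01, 0.08, -0.34], "angular": [0.036, 0, 0], "gripper": 5},
    {"dp": [0.01, 0.06, -0.3], "angular": [0.036, 0, 0], "gripper": 5},
    {"dp": [0.01, 0.03, -0.15], "angular": [0.01, 0, 0], "gripper": 5}
  ]
}}

```text
clock: 6.35
position: [0.3598, -0.0799, 0.0809]
ee_rot: [-0.479, -0.516, -0.483, 0.52]
contact_force: [0.7, -0.5, -0.6]
width: 0.0142
```

```bash
cat > st.py <<'E'
from h import *
PIV=np.array([.650,-.077]);X=np.array([np.cos(np.radians(-3.6)),np.sin(np.radians(-3.6))]);Y=np.array([-X[1],X[0]])
def rep():
    T=pose();s=get_state();a=T[:3,3]+.105*T[:3,1];d=a[:2]-PIV
    print('clk',s['clock'],'axis in stand: s=%.1f t=%.1f mm'%(d@X*1e3,d@Y*1e3),'rim z %.1f'%((T[2,3]+.030)*1e3),'yaw',np.degrees(np.arctan2(-T[0,2],T[1,2])).round(2)%360,'xtilt',np.degrees(T[:2,0]).round(2),'F',s['contact_force'].round(1),'w',s['width'])
    return T
def go(sx,t=0,z=.085,n=8):
    a=PIV+X*sx/1e3+Y*t/1e3-.105*X; plan([*a,z],176.4,n)
E
python3 -c "
from st import *
rep();go(-150,0,.085,4)
t=grab('top');np.save('t3.npy',t,allow_pickle=True)
s=grab('side')
cv2.imwrite('pics/c3.png',np.hstack([cv2.resize(t['image'][50:290,260:420],None,fx=2,fy=2),cv2.resize(s['image'][120:320,270:470],None,fx=2.2,fy=2.4)]))"
```

```text
clk 6.35 axis in stand: s=-184.5 t=-22.3 mm rim z 110.9 yaw 175.72 xtilt [-0.43  0.03] F [ 0.7 -0.5 -0.6] w 0.014205480010150501
step mm 10.2 deg 0.2015081389861359
[-0.01, 0.07, -0.04] [-0.002, 0.0, 0.001]
[-0.01, 0.07, -0.04] [-0.002, 0.0, 0.001]
[-0.01, 0.07, -0.04] [-0.002, 0.0, 0.001]
[-0.01, 0.07, -0.04] [-0.002, 0.0, 0.001]
```

View pics/c3.png

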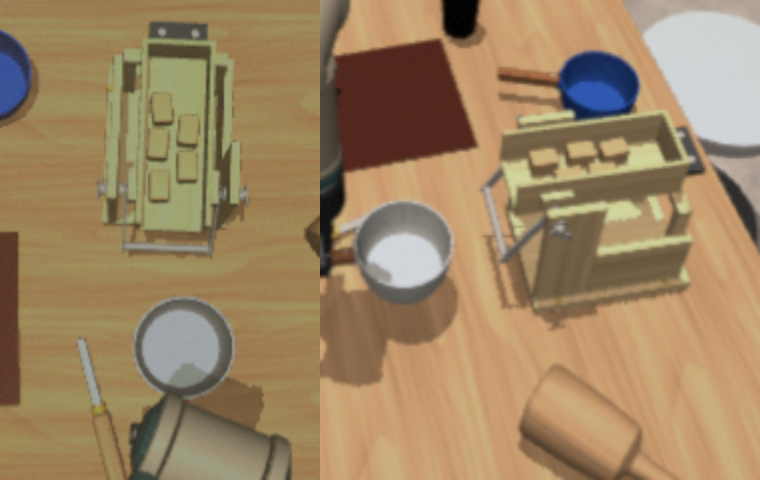

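The pan (centre 184,345 in the left half) is held level in front of the push bar, still about 22 mm too far to the right. I'll centre it, then ease in.

{"op": "arm_command", "data": {
  "series": [
    {"dp": [-0.02, 0.03, -0.05], "angular": [-0.002, 0, 0], "gripper": 5},
    {"dp": [-0.02, 0.06, -0.05], "angular": [-0.002, 0, 0.002], "gripper": 5},
    {"dp": [-0.01, 0.08, -0.05], "angular": [-0.002, 0, 0.002], "gripper": 5},
    {"dp": [-0.01, 0.08, -0.04], "angular": [-0.002, 0, 0], "gripper": 5},
    {"dp": [0, 0.06, 0], "angular": [0, 0, 0], "gripper": 5},
    {"dp": [0, 0.04, 0], "angular": [0, 0, 0], "gripper": 5},
    {"dp": [0, 0, 0], "angular": [0, 0, 0], "gripper": 5},
    {"dp": [0, 0, 0], "angular": [0, 0, 0], "gripper": 5}
  ]
}}

```text
clock: 7.45
position: [0.4064, -0.0612, 0.0882]
ee_rot: [-0.484, -0.515, -0.485, 0.516]
contact_force: [-1.7, 0.6, -0.3]
width: 0.0139
```

```bash
python3 -c "
from st import *
rep();go(-115,0,.085,8)
"
```

```text
clk 7.45 axis in stand: s=-139.1 t=0.7 mm rim z 118.2 yaw 176.5 xtilt [-0.07 -0.04] F [-1.7  0.6 -0.3] w 0.013872557454419945
step mm 3.0 deg 0.01587784864074764
[0.0, 0.03, 0.0] [0.0, 0.0, 0.0]
[0.0, 0.03, 0.0] [0.0, 0.0, 0.0]
[0.0, 0.03, 0.0] [0.0, 0.0, 0.0]
[0.0, 0.03, 0.0] [0.0, 0.0, 0.0]
[0.0, 0.03, 0.0] [0.0, 0.0, 0.0]
[0.0, 0.03, 0.0] [0.0, 0.0, 0.0]
[0.0, 0.03, 0.0] [0.0, 0.0, 0.0]
[0.0, 0.03, 0.0] [0.0, 0.0, 0.0]
```

{"op": "arm_command", "data": {
  "series": [
    {"dp": [0.01, 0.025, 0], "angular": [0, 0, 0], "gripper": 5},
    {"dp": [0.01, 0.025, 0], "angular": [0, 0, 0], "gripper": 5},
    {"dp": [0.01, 0.025, 0], "angular": [0, 0, 0], "gripper": 5},
    {"dp": [0, 0.025, 0], "angular": [0, 0, 0], "gripper": 5},
    {"dp": [0, 0.025, 0], "angular": [0, 0, 0], "gripper": 5},
    {"dp": [0, 0.025, 0], "angular": [0, 0, 0], "gripper": 5},
    {"dp": [0, 0.025, 0], "angular": [0, 0, 0], "gripper": 5},
    {"dp": [0, 0.025, 0], "angular": [0, 0, 0], "gripper": 5}
  ]
}}

```text
clock: 8.45
position: [0.4256, -0.0619, 0.0832]
ee_rot: [-0.481, -0.512, -0.488, 0.518]
contact_force: [-4.6, -0.2, -0.0]
width: 0.0142
```

```bash
python3 -c "
from st import *
rep()
"
```

```text
clk 8.45 axis in stand: s=-119.9 t=1.1 mm rim z 113.2 yaw 176.46 xtilt [-0.76  0.06] F [-4.6 -0.2 -0. ] w 0.01420831557102858
```

{"op": "arm_command", "data": {
  "series": [
    {"dp": [-0.01, 0.025, 0], "angular": [0, 0, 0.004], "gripper": 5},
    {"dp": [-0.01, 0.025, 0], "angular": [0, 0, 0.003], "gripper": 5},
    {"dp": [0, 0.025, 0], "angular": [0, 0, 0], "gripper": 5},
    {"dp": [0, 0.025, 0], "angular": [0, 0, 0], "gripper": 5},
    {"dp": [0, 0.025, 0], "angular": [0, 0, 0], "gripper": 5},
    {"dp": [0, 0.025, 0], "angular": [0, 0, 0], "gripper": 5},
    {"dp": [0, 0.025, 0], "angular": [0, 0, 0], "gripper": 5},
    {"dp": [0, 0.025, 0], "angular": [0, 0, 0], "gripper": 5}
  ]
}}

```text
clock: 9.45
position: [0.4345, -0.062, 0.0813]
ee_rot: [-0.474, -0.507, -0.493, 0.524]
contact_force: [-5.1, -0.7, 0.5]
width: 0.0139
```

```bash
python3 -c "
from st import *
rep()
d=grab('wrist','w4.png');s=grab('side')
cv2.imwrite('pics/c4.png',np.hstack([cv2.resize(d['image'],None,fx=.75,fy=.75),cv2.resize(s['image'][150:300,280:450],(300,300))]))
"
```

```text
clk 9.45 axis in stand: s=-111.1 t=1.4 mm rim z 111.3 yaw 176.39 xtilt [-2.03  0.21] F [-5.1 -0.7  0.5] w 0.013897048707627351
```

View pics/c4.png

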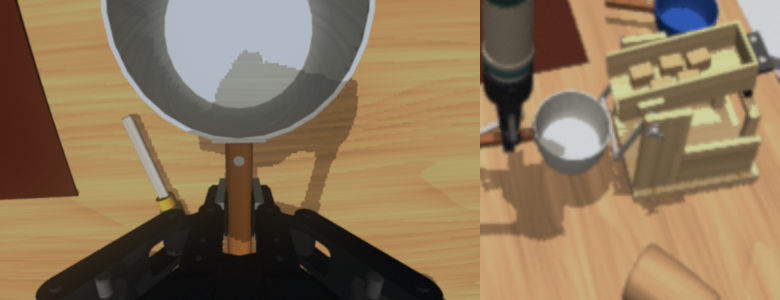

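{"op": "arm_command", "data": {
  "series": [
    {"dp": [-0.012, 0.035, 0], "angular": [0, 0, 0.006], "gripper": 5},
    {"dp": [-0.012, 0.04, 0], "angular": [0, 0, 0.006], "gripper": 5},
    {"dp": [-0.012, 0.04, 0], "angular": [0, 0, 0.006], "gripper": 5},
    {"dp": [-0.012, 0.04, 0], "angular": [0, 0, 0.006], "gripper": 5},
    {"dp": [-0.01, 0.04, 0], "angular": [0, 0, 0.006], "gripper": 5},
    {"dp": [-0.01, 0.04, 0], "angular": [0, 0, 0.006], "gripper": 5},
    {"dp": [-0.01, 0.04, 0], "angular": [0, 0, 0.006], "gripper": 5},
    {"dp": [-0.01, 0.04, 0], "angular": [0, 0, 0.006], "gripper": 5}
  ]
}}

```text
clock: 10.55
position: [0.4442, -0.0599, 0.0813]
ee_rot: [-0.476, -0.512, -0.491, 0.519]
contact_force: [-6.7, -0.0, -2.8]
width: 0.0143
```

```bash
python3 -c "
from st import *
rep()
"
```

```text
clk 10.55 axis in stand: s=-101.5 t=4.1 mm rim z 111.3 yaw 176.39 xtilt [-1.21  0.52] F [-6.7 -0.  -2.8] w 0.014287460072921844
```

{"op": "arm_command", "data": {
  "series": [
    {"dp": [-0.03, 0.055, 0.008], "angular": [0, -0.001, 0.007], "gripper": 5},
    {"dp": [-0.03, 0.06, 0.008], "angular": [0, -0.001, 0.007], "gripper": 5},
    {"dp": [-0.03, 0.06, 0.008], "angular": [0, -0.001, 0.007], "gripper": 5},
    {"dp": [-0.03, 0.06, 0.008], "angular": [0, -0.001, 0.007], "gripper": 5},
    {"dp": [-0.02, 0.06, 0.008], "angular": [0, -0.001, 0.006], "gripper": 5},
    {"dp": [-0.02, 0.06, 0.008], "angular": [0, -0.001, 0.006], "gripper": 5},
    {"dp": [-0.02, 0.06, 0.005], "angular": [0, -0.001, 0.006], "gripper": 5},
    {"dp": [-0.02, 0.055, 0.005], "angular": [0, -0.001, 0.006], "gripper": 5}
  ]
}}

```text
clock: 11.55
position: [0.4764, -0.0636, 0.0959]
ee_rot: [0.485, 0.518, 0.485, -0.512]
contact_force: [-4.9, 1.0, -0.5]
width: 0.0141
```

```bash
python3 -c "
from st import *
rep()
d=grab('wrist');s=grab('side')
np.save('w5.npy',d,allow_pickle=True)
cv2.imwrite('pics/c5.png',np.hstack([cv2.resize(d['image'],None,fx=.75,fy=.75),cv2.resize(s['image'][150:300,280:450],(300,300))]))
import m; m.pan(d,pose())
"
```

```text
clk 11.55 axis in stand: s=-69.1 t=2.8 mm rim z 125.9 yaw 176.59 xtilt [0.39 0.32] F [-4.9  1.  -0.5] w 0.014088196937850227
floor z at [ 0.57  -0.067] 0.075 slope fwd deg -0.58 lateral -0.39
```

View pics/c5.png

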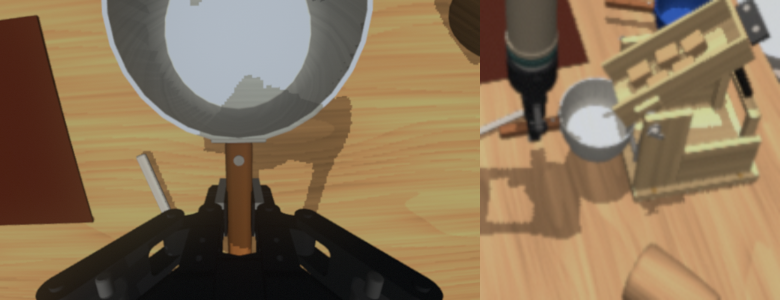

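Side view: the trough is at about 30°, no blanks have moved, and the lip sits over the pan. The pan has crept about 10 mm too high, so I'll lower it before pushing further.

{"op": "arm_command", "data": {
  "series": [
    {"dp": [0.015, 0.01, 0.005], "angular": [0, -0.001, 0.002], "gripper": 5},
    {"dp": [0.015, 0.01, 0.005], "angular": [0, -0.001, 0.002], "gripper": 5},
    {"dp": [0.015, 0.015, 0.005], "angular": [0, -0.001, 0.002], "gripper": 5},
    {"dp": [0.01, 0.015, 0.005], "angular": [0, 0, 0.002], "gripper": 5},
    {"dp": [0.005, 0.015, 0], "angular": [0, 0, 0.003], "gripper": 5},
    {"dp": [0, 0.02, 0], "angular": [0, 0, 0.003], "gripper": 5},
    {"dp": [-0.005, 0.02, 0], "angular": [0, 0, 0.003], "gripper": 5},
    {"dp": [-0.005, 0.02, 0], "angular": [0, 0, 0.003], "gripper": 5}
  ]
}}

```text
clock: 12.65
position: [0.4932, -0.0667, 0.0901]
ee_rot: [0.495, 0.525, 0.474, -0.504]
contact_force: [-4.1, 0.3, -1.1]
width: 0.0142
```

```bash
python3 -c "
from st import *
rep()
"
```

```text
clk 12.65 axis in stand: s=-52.3 t=0.9 mm rim z 120.1 yaw 176.63 xtilt [ 2.42 -0.05] F [-4.1  0.3 -1.1] w 0.01415170952787925
```

```bash
python3 -c "
from st import *
d=grab('wrist');s=grab('side')
np.save('w6.npy',d,allow_pickle=True)
cv2.imwrite('pics/c6.png',np.hstack([cv2.resize(d['image'],None,fx=.6,fy=.6),cv2.resize(s['image'][150:300,290:450],(410,384))[:240] if 0 else cv2.resize(s['image'][150:270,290:450],(320,240))]))
import m; m.pan(d,pose());rep()
"
```

```text
floor z at [ 0.596 -0.073] 0.0964 slope fwd deg 0.78 lateral -0.45
clk 12.75 axis in stand: s=-51.7 t=0.8 mm rim z 120.4 yaw 176.63 xtilt [ 2.49 -0.07] F [-2.9  0.6 -1.8] w 0.014019873863495503
```

View pics/c6.png

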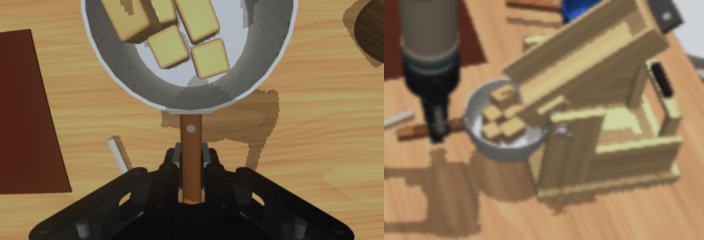

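All five blanks are in the pan and the trough is empty. Side crop: (503,95), (491,112), (510,110), (492,130), (512,128). Now I'll back off gently, taking out the nose-up tilt.

{"op": "arm_command", "data": {
  "series": [
    {"dp": [0.01, -0.02, 0], "angular": [0, 0, -0.004], "gripper": 5},
    {"dp": [0.015, -0.03, 0], "angular": [0, 0, -0.005], "gripper": 5},
    {"dp": [0.015, -0.04, 0], "angular": [0, 0, -0.005], "gripper": 5},
    {"dp": [0.01, -0.05, 0], "angular": [0, 0, -0.004], "gripper": 5},
    {"dp": [0, -0.06, 0], "angular": [0, 0, -0.002], "gripper": 5},
    {"dp": [0, -0.06, 0], "angular": [0, 0, 0], "gripper": 5},
    {"dp": [0, -0.06, 0], "angular": [0, 0, 0], "gripper": 5},
    {"dp": [0, -0.06, 0], "angular": [0, 0, 0], "gripper": 5}
  ]
}}

```text
clock: 13.75
position: [0.4497, -0.0653, 0.0852]
ee_rot: [0.49, 0.519, 0.479, -0.51]
contact_force: [-3.5, -0.4, 1.8]
width: 0.0142
```

```bash
python3 -c "
from st import *
rep()
"
```

```text
clk 13.75 axis in stand: s=-95.7 t=-0.6 mm rim z 115.2 yaw 176.58 xtilt [ 1.15 -0.13] F [-3.5 -0.4  1.8] w 0.0141813610710427
```

{"op": "arm_command", "data": {
  "series": [
    {"dp": [0, -0.06, 0], "angular": [0, 0, -0.003], "gripper": 5},
    {"dp": [0, -0.07, 0], "angular": [0, 0, -0.003], "gripper": 5},
    {"dp": [0, -0.08, 0], "angular": [0, 0, -0.002], "gripper": 5},
    {"dp": [0, -0.09, 0], "angular": [0, 0, -0.002], "gripper": 5},
    {"dp": [0, -0.1, 0], "angular": [0, 0, -0.001], "gripper": 5},
    {"dp": [0, -0.1, 0], "angular": [0, 0, 0], "gripper": 5},
    {"dp": [0, -0.08, 0], "angular": [0, 0, 0], "gripper": 5},
    {"dp": [0, -0.04, 0], "angular": [0, 0, 0], "gripper": 5}
  ]
}}

```text
clock: 14.75
position: [0.3712, -0.0609, 0.0843]
ee_rot: [0.486, 0.515, 0.483, -0.514]
contact_force: [0.5, -0.1, -1.0]
width: 0.0141
```

```bash
python3 -c "
from st import *
rep()
d=grab('wrist','w7.png');t=grab('top')
cv2.imwrite('pics/c7.png',np.hstack([cv2.resize(d['image'],None,fx=.6,fy=.6),cv2.resize(t['image'][60:260,160:440],(336,240))]))
import m; m.pan(d,pose())
"
```

```text
clk 14.75 axis in stand: s=-174.3 t=-1.1 mm rim z 114.3 yaw 176.56 xtilt [ 0.25 -0.1 ] F [ 0.5 -0.1 -1. ] w 0.014070812328635999
floor z at [ 0.474 -0.068] 0.0872 slope fwd deg 1.06 lateral -0.25
```

View pics/c7.png

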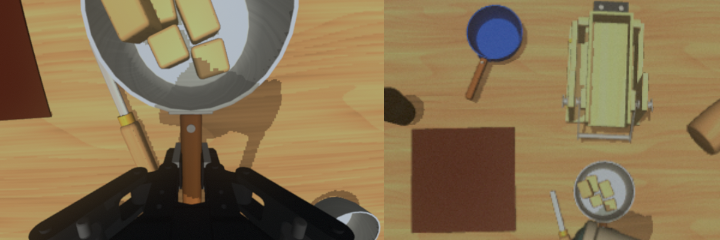

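Five blanks are in the pan, and the trough is level again and empty. Next I'll carry the pan to the pad.

```bash
python3 -c "
from st import *
plan([.4074,.240,.095],185,8)
"
```

```text
step mm 37.9 deg 1.055755405346723
[-0.01, 0.02, -0.32] [-0.012, 0.0, -0.0]
[-0.01, 0.02, -0.31] [-0.012, 0.0, -0.0]
[-0.01, 0.03, -0.31] [-0.012, 0.0, -0.0]
[-0.01, 0.04, -0.31] [-0.012, 0.0, -0.0]
[-0.01, 0.04, -0.31] [-0.012, 0.0, -0.0]
[-0.01, 0.05, -0.31] [-0.012, 0.0, -0.0]
[-0.01, 0.05, -0.31] [-0.012, 0.0, -0.0]
[-0.01, 0.06, -0.31] [-0.012, 0.0, -0.0]
```

{"op": "arm_command", "data": {
  "series": [
    {"dp": [-0.02, 0, -0.08], "angular": [-0.004, 0, 0], "gripper": 5},
    {"dp": [-0.02, 0.01, -0.15], "angular": [-0.008, 0, 0], "gripper": 5},
    {"dp": [-0.02, 0.02, -0.2], "angular": [-0.008, 0, 0], "gripper": 5},
    {"dp": [-0.01, 0.02, -0.22], "angular": [-0.008, 0, 0], "gripper": 5},
    {"dp": [-0.01, 0.03, -0.22], "angular": [-0.008, 0, 0], "gripper": 5},
    {"dp": [-0.01, 0.03, -0.22], "angular": [-0.008, 0, 0], "gripper": 5},
    {"dp": [-0.01, 0.03, -0.22], "angular": [-0.008, 0, 0], "gripper": 5},
    {"dp": [-0.01, 0.04, -0.22], "angular": [-0.008, 0, 0], "gripper": 5}
  ]
}}

```text
clock: 15.85
position: [0.4006, 0.131, 0.0995]
ee_rot: [0.511, 0.494, 0.506, -0.489]
contact_force: [-0.4, -0.3, -2.0]
width: 0.0143
```

```bash
python3 -c "
from st import *
rep();print(pose()[:3,3]);plan([.4074,.240,.07],185,8)
"
```

```text
clk 15.85 axis in stand: s=-157.5 t=202.2 mm rim z 129.5 yaw 182.03 xtilt [ 0.58 -0.01] F [-0.4 -0.3 -2. ] w 0.01425517808330716
[0.40060599 0.13095514 0.09947508]
step mm 14.1 deg 0.3781209983674618
[0.03, 0.01, -0.11] [-0.004, 0.0, -0.001]
[0.03, 0.01, -0.11] [-0.004, 0.0, -0.001]
[0.03, 0.01, -0.11] [-0.004, 0.0, -0.001]
[0.03, 0.01, -0.11] [-0.004, 0.0, -0.001]
[0.03, 0.01, -0.11] [-0.004, 0.0, -0.001]
[0.03, 0.01, -0.11] [-0.004, 0.0, -0.001]
[0.03, 0.02, -0.11] [-0.004, 0.0, -0.001]
[0.03, 0.02, -0.11] [-0.004, 0.0, -0.001]
```

{"op": "arm_command", "data": {
  "series": [
    {"dp": [0.02, 0.01, -0.18], "angular": [-0.004, 0, -0.001], "gripper": 5},
    {"dp": [0.03, 0.01, -0.18], "angular": [-0.004, 0, -0.001], "gripper": 5},
    {"dp": [0.03, 0.01, -0.16], "angular": [-0.004, 0, -0.001], "gripper": 5},
    {"dp": [0.03, 0.01, -0.13], "angular": [-0.004, 0, -0.001], "gripper": 5},
    {"dp": [0.04, 0.01, -0.1], "angular": [-0.004, 0, -0.001], "gripper": 5},
    {"dp": [0.04, 0.01, -0.06], "angular": [-0.004, 0, -0.001], "gripper": 5},
    {"dp": [0.04, 0.01, -0.03], "angular": [-0.004, 0, -0.001], "gripper": 5},
    {"dp": [0, 0, 0], "angular": [0, 0, 0], "gripper": 5}
  ]
}}

```text
clock: 16.85
position: [0.4054, 0.2414, 0.071]
ee_rot: [0.521, 0.478, 0.521, -0.477]
contact_force: [0.5, 0.1, -1.9]
width: 0.0137
```

```bash
python3 -c "
from st import *
rep();T=pose();print(T[:3,3],T[:3,3]+.105*T[:3,1]);plan([.4074,.240,.032],185,8)
"
```

```text
clk 16.85 axis in stand: s=-160.3 t=318.1 mm rim z 101.0 yaw 184.98 xtilt [0.04 0.06] F [ 0.5  0.1 -1.9] w 0.01373412003072944
[0.40535021 0.24143652 0.071039  ] [0.50995318 0.25055852 0.07112234]
step mm 4.9 deg 0.009004349720260249
[0.04, 0.0, 0.0] [-0.0, -0.0, -0.0]
[0.04, 0.0, 0.0] [-0.0, -0.0, -0.0]
[0.04, 0.0, 0.0] [-0.0, -0.0, -0.0]
[0.04, 0.0, 0.0] [-0.0, -0.0, -0.0]
[0.04, 0.0, 0.0] [-0.0, -0.0, -0.0]
[0.04, 0.0, 0.0] [-0.0, -0.0, -0.0]
[0.04, 0.0, 0.0] [-0.0, -0.0, -0.0]
[0.04, 0.0, 0.0] [-0.0, -0.0, -0.0]
```

{"op": "arm_command", "data": {
  "series": [
    {"dp": [0.05, 0, 0], "angular": [0, 0, 0], "gripper": 5},
    {"dp": [0.06, 0, 0], "angular": [0, 0, 0], "gripper": 5},
    {"dp": [0.06, 0, 0], "angular": [0, 0, 0], "gripper": 5},
    {"dp": [0.05, 0, 0], "angular": [0, 0, 0], "gripper": 5},
    {"dp": [0.04, 0, 0], "angular": [0, 0, 0], "gripper": 5},
    {"dp": [0.03, 0, 0], "angular": [0, 0, 0], "gripper": 5},
    {"dp": [0.015, 0, 0], "angular": [0, 0, 0], "gripper": 5},
    {"dp": [0, 0, 0], "angular": [0, 0, 0], "gripper": 5}
  ]
}}

```text
clock: 17.85
position: [0.4054, 0.2402, 0.0319]
ee_rot: [0.521, 0.478, 0.521, -0.478]
contact_force: [0.2, -0.7, -1.3]
width: 0.014
```

```bash
python3 -c "
from st import *
rep();T=pose();print(T[:3,3])
w=grab('wrist');D=dep(w,[(u,v) for v in range(0,190) for u in range(100,540)]);
# rim left/right: highest near-edge points
y=T[:3,1];z=T[:3,2];d=D-T[:3,3];a=d@y;b=d@z;r=np.hypot(a-.105,b)
for lo,hi in((-80,-60),(60,80),(100,140),(-140,-100),(150,181),(-181,-150)):
    th=np.degrees(np.arctan2(b,a-.105));k=(r>.059)&(r<.066)&(th>lo)&(th<hi)&(D[:,2]<.09)
    if k.sum()>5: print(lo,hi,k.sum(),np.percentile(D[k,2],90).round(4))
"
```

```text
clk 17.85 axis in stand: s=-160.2 t=316.7 mm rim z 61.9 yaw 184.88 xtilt [0.02 0.03] F [ 0.2 -0.7 -1.3] w 0.013979592067321092
[0.40540741 0.24020443 0.03186709]
100 140 1294 0.0623
-140 -100 2909 0.062
150 181 663 0.0627
-181 -150 910 0.0625
```

{"op": "arm_command", "data": {
  "series": [
    {"dp": [0.01, 0, 0], "angular": [0, 0, 0], "gripper": 5},
    {"dp": [0.01, 0, 0], "angular": [0, 0, 0], "gripper": 5},
    {"dp": [0.01, 0, 0], "angular": [0, 0, 0], "gripper": 5},
    {"dp": [0.01, 0, 0], "angular": [0, 0, 0], "gripper": 5},
    {"dp": [0, 0, 0], "angular": [0, 0, 0], "gripper": 5},
    {"dp": [0, 0, 0], "angular": [0, 0, 0], "gripper": 5},
    {"dp": [0, 0, 0], "angular": [0, 0, 0], "gripper": 5},
    {"dp": [0, 0, 0], "angular": [0, 0, 0], "gripper": 5}
  ]
}}

```text
clock: 18.9
position: [0.4059, 0.2405, 0.0278]
ee_rot: [0.521, 0.479, 0.521, -0.477]
contact_force: [0.2, -0.7, 0.3]
width: 0.0142
```

{"op": "arm_command", "data": {
  "grip_force": 20,
  "series": [
    {"dp": [0.002, 0, 0], "angular": [0, 0, 0], "gripper": 5},
    {"dp": [0, 0, 0], "angular": [0, 0, 0], "gripper": 18},
    {"dp": [0, 0, 0], "angular": [0, 0, 0], "gripper": 25},
    {"dp": [0, 0, 0], "angular": [0, 0, 0], "gripper": 40},
    {"dp": [0, 0, 0], "angular": [0, 0, 0], "gripper": 55},
    {"dp": [0, 0, 0], "angular": [0, 0, 0], "gripper": 60},
    {"dp": [0, 0, 0], "angular": [0, 0, 0], "gripper": 60},
    {"dp": [0, 0, 0], "angular": [0, 0, 0], "gripper": 60}
  ]
}}

```text
clock: 19.9
position: [0.4071, 0.241, 0.0279]
ee_rot: [0.522, 0.48, 0.52, -0.477]
contact_force: [-0.3, 0.2, -0.0]
width: 0.06
```

{"op": "arm_command", "data": {
  "series": [
    {"dp": [-0.1, 0, 0], "angular": [0, 0, 0], "gripper": 60},
    {"dp": [-0.2, 0, 0], "angular": [0, 0, 0], "gripper": 60},
    {"dp": [-0.3, 0, 0], "angular": [0, 0, 0], "gripper": 60},
    {"dp": [-0.3, 0, 0], "angular": [0, 0, 0], "gripper": 60},
    {"dp": [-0.3, -0.2, 0], "angular": [0, 0, 0], "gripper": 60},
    {"dp": [-0.2, -0.3, 0], "angular": [0, 0, 0], "gripper": 60},
    {"dp": [0, -0.3, 0], "angular": [0, 0, 0], "gripper": 60},
    {"dp": [0, 0, 0], "angular": [0, 0, 0], "gripper": 60}
  ]
}}

```text
clock: 20.9
position: [0.309, 0.2325, 0.2068]
ee_rot: [0.522, 0.482, 0.519, -0.474]
contact_force: [-0.4, 0.5, -0.4]
width: 0.0605
```

```bash
python3 -c "
from st import *
rep();print(pose()[:3,3])
t=grab('top');s=grab('side');w=grab('wrist')
a=cv2.resize(t['image'][50:310,140:460],(480,390));b=cv2.resize(w['image'],(320,200));c=cv2.resize(s['image'][90:290,230:430],(320,190))
cv2.imwrite('pics/c8.png',np.hstack([a,np.vstack([b,c[:190]])]))
D=dep(t,[(u,v) for v in range(160,260) for u in range(180,275)]);k=(D[:,2]>.045)&(D[:,2]<.068)&(D[:,0]>.43);print(D[k].min(0),D[k].max(0),np.percentile(D[k,2],95))
"
```

```text
clk 20.9 axis in stand: s=-255.9 t=302.9 mm rim z 236.8 yaw 184.84 xtilt [0.61 0.33] F [-0.4  0.5 -0.4] w 0.06051320567901373
[0.30901838 0.23250045 0.20682547]
[0.43132306 0.18749557 0.04500311] [0.57407512 0.31137376 0.06243989] 0.05989529418105135
```

View pics/c8.png

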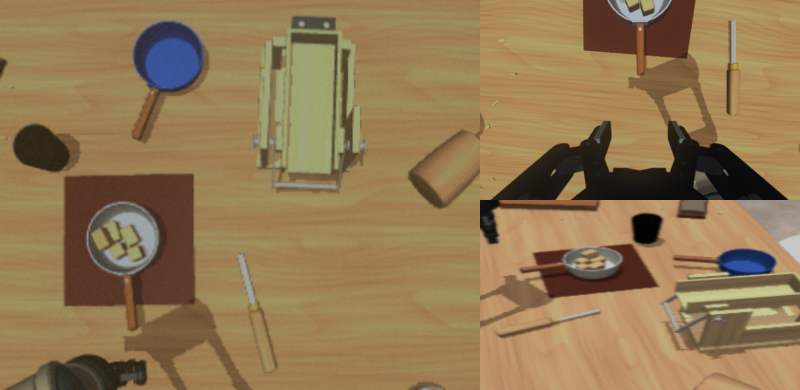

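The pan stands upright in the middle of the pad (123,239) with five blanks in it. The trough is empty and level, the mallet, mug and gouge haven't moved, and the gripper is clear.

```bash
python3 -c "
from rig import sign_off
print(sign_off())"
```

```text
the job is handed in; nothing more can be done
None
```

The pan is upright near the middle of the leather pad with all five blanks in it, and the job is handed in at about 21 s of the 69 s allowed.

I gripped the large grey pan by its handle and eased the push bar back with it. The bar was at or close to its stop when I saw all five blanks in the pan. I then let the trough swing back, carried the pan over, set it down and moved the gripper clear.

- **Last checks:** the top, side and wrist views show five blanks in the pan. The rim reads about 60 mm above the bench (58 expected on the pad). The trough is level and empty, and the mallet, mug and gouge look to be where they were.
- **Force:** the readings at the end of each move never passed about 7 N in the direction of the push. I did not see the force between those readings.
- **What went off plan:** while pushing, the pan crept about 10 mm too high and I had to lower it. It tilted by up to about 2.5°. The last advance went farther than intended: 17 mm in one second, with about 4 N at the end of it. None of this upset the pour.

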